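Trip the isolating limit switch, open the clamshell fixture and take out its seal ring

ROBOT

A 6-joint arm with a two-finger parallel gripper is mounted at the origin on the work surface. World frame = base frame: x ahead of the robot, y to its left, z up, the work surface at z = 0. Lengths are in m, angles in rad, forces in N, time in s.
With the tool pointing down it reaches from about 0.35 to 0.85 m from the base axis. Payload 8.1 kg.
Tool frame: the origin (TCP) lies at the very end of the fingers, on their centre line; the grasp point (between the pads) lies 19 mm behind it; z points along the fingers, y is the line along which they close (so a half turn about z gives the same grasp; the last joint's range is limited). The gripper opens to 93 mm and grips with 3 to 60 N. Pads are 15 mm wide; open, the fingers measure 128 mm over their backs; the gripper's body (75 mm by 188 mm) begins 65 mm behind the grasp point.
Start: joints at [-1.196, 0.13, 1.488, -0, 1.523, -0.085], TCP at [0.266, -0.538, 0.219] pointing down, gripper open.
Joint ranges: [-2.96, 2.96], [-0.89, 2.26], [0.02, 2.5], [-1.34, 4.48], [0, 2.73], [-2.66, 2.66]. Speed limits (rad/s): [2.39, 2.39, 2.79, 3.14, 3.14, 3.14].

INTERFACE

Orientations are given as a rotation vector (axis times angle).
In Python, from plant import read_state, eyes, workorder gives the robot as it stands. The module is installed in compiled form; this text tells all that it offers.
- The arm moves only by the tool play_rows, never from a script. Its argument "targets" is one flat list of numbers, 4 for each row, row after row: the shift along the tool's x, y, z in cm, then the turn about the tool's z in degrees. In form: [dx, dy, dz, roll, dx, dy, dz, roll, ...]. A call has 1 to 8 rows; each row is the pose to reach, as a shift and turn from the pose commanded when the call began, along the tool's axes at that moment; what a row does not reach only later rows make up. A row lasts 1/12 s, in which the tool goes at most 41.7 mm and 7.16 degrees, less where a joint would pass 70% of its speed; a pose out of reach is approached as far as the arm can. A call with a gripper value outside its range is refused whole. "grip" is the finger opening in cm, from 0 to 9.3, set as the call begins (left out, the last holds). The fingers move at their own pace and stop on an object; "grip_force" is the grip in N (left out, the last holds). Time passes only in rows, so rows that repeat a pose let the fingers close. It gives the time, the measured TCP pose, the force, the opening and the grip force at its end, in the units of the state.
- read_state(): the state, without advancing time (a new reading comes with each control period).
- eyes.read_camera(name): name is "scene" or "top" or "wrist"; returns a dict with "image" (400x640x3 uint8, red, green, blue), "vfov" (degrees; the focal length in pixels is half the picture's height over the tangent of half this angle, whatever the lens; pixels are square), "cx", "cy" (the principal point, pixels), "k1" (the pictures are not rectified: a ray, as slopes to the right and down, at radius r is drawn at 1 + k1 r^2 times it, then the intrinsics apply), "cam_to_world" (4x4, takes a point from camera to world coordinates); the wrist camera has in their place "T_tool_cam" (4x4, takes a point from camera to tool coordinates, whose origin is the TCP and whose axes are the flange's). Camera axes: x right, y up, looking along -z (the intrinsics and any distortion apply to the point x, -y, -z); pixel columns grow to the right and rows downward; lengths in m; the calibration is good to about 2 mm. A picture is of the moment at which its call begins: read the wrist's pose just before it. There is no depth.
- workorder.close_job(): hands the job in; it is judged then, once.
The state is a dict: "t": time; "q": joint angles; "dq": joint speeds; "joint_torque": joint torques, N m; "tool_pos": TCP position; "orientation": TCP orientation; "force": force on the tool from outside, world axes, zero at the start; "wrist_torque": the same for the moment, N m; "opening": finger opening in m; "gripper_force": force on a finger pad.
Only numpy, scipy, OpenCV 4.12 (cv2) and the standard library are available. Lean on these libraries where they do the work, as an engineer would, in place of code of your own. Each camera call takes 0.05 s, during which the arm holds its last target. There are 200 camera calls.

TASK

First isolate the test fixture: push the red roller of the limit switch sideways, towards its yellow-striped side, until the switch trips (about 40 degrees over), hold it there for about half a second without driving the arm to its end stop, and let it spring back upright. Then swing the fixture's lid open past upright so that it stays open by itself, lift out the orange seal ring and lay it gently, flat, in the blue tray; do not drop it, and leave everything else on the bench where it is.

Things in the scene. Friction and masses are not known exactly. Their poses are not given: they have to be found in the camera images.
- roller_arm (a joint): sideways deflection of the limit switch's roller arm, rad: 0 = upright at rest (roller on top), growing as the roller is pushed to the switch's +y side (the side with the yellow stripes), the only way it swings. The contacts trip at 0.6; the spring arm must not be driven beyond 1.2 (end stop at 1.3). A spring returns it to 0; the roller needs about 1.5 N to start and 5 N at 1.1 rad
- roller (a point): centre of the switch's red roller (22 mm diameter, 12 mm wide, axle along the switch's x), at the end of a 55 mm arm (10 mm wide); axes turn with the arm
- switch_pivot (a point): point on the roller arm's pivot axis straight below the resting roller, 110 mm above the table, 55 mm from the roller's centre; does not turn with the arm. The pivot axis is along its x; its +y is the way the roller is to be pushed; z up
- switch: limit switch screwed to the bench: 90 x 90 x 8 mm foot, aluminium post, blue housing 40 (x) x 44 (y) x 70 mm whose top is 128 mm above the table. Origin: centre of the foot's underside. The roller arm is on its front (-x) face; the roller's centre plane is 45 mm in front of the origin and the roller at rest is 165 mm up. Yellow stripes on the +y half of its front and on the foot's +y edge mark the trip side
- fixture: grey base of the clamshell test fixture, fixed, 140 (x) x 160 (y) x 40 mm, origin at the centre of its underside, front to -x, on a dark 4 mm foot plate 172 x 192 mm. A round nest 6 mm deep, 52 mm across, lies in the middle of its top and holds the orange ring
- lid (a joint): angle of the fixture's olive lid, rad: 0 = shut, 1.57 = upright, 1.92 = stop, leaning back, where it stays by its own weight; the hinge is free and the lid (0.3 kg) falls shut if left below about 1.3. The lid is a hollow shell 130 x 150 x 32 mm
- lid_hinge (a point): middle of the lid's hinge axis (along y), at the fixture's far side, 65 mm behind the fixture's centre and 40 mm above the table; its axes turn with the lid
- lid_bar (a point): middle of the lid's steel pull bar: 12 mm round, 120 mm long, along y, 45 mm in front of the lid's front edge, 175 mm in front of the hinge and 16 mm above its level when shut (56 mm above the table), free on both sides over 100 mm between its two end brackets. Turns with the lid about the hinge
- seal: orange rigid seal ring, 48 mm outside, 30 mm bore, 18 mm high, about 60 g, origin at the centre of its underside; starts flat in the fixture's nest under the lid, standing 12 mm proud of the base's top
- seal_center (a point): centre of the orange ring, 9 mm above its underside
- tray: blue open parts tray, fixed, 150 (x) x 120 (y) x 30 mm, walls and floor 4 mm, origin at the centre of its underside; empty
- spare: bystander: black ring of the same size as the orange one, lying on the bench
- driver: bystander: screwdriver lying on the bench beyond the fixture
- mug: bystander: white mug, 80 mm wide, 90 mm high
- can: bystander: green can, 56 mm diameter, 130 mm high
- mouse: bystander: cream computer mouse 105 x 60 x 25 mm
- flange: bystander: brass flange, 60 mm diameter, 30 mm high
Things that resemble listed ones, but are neither listed nor needed, are in the scene too. Leave any pink look-alike of the switch alone.

How it is judged:
By the outcome, as a careful person would: the job done as asked, in the order asked, and still so for the second after the job is handed in, with the robot touching nothing.
It also fails if it takes over 72 s, if anything falls off the work surface, if the arm or the gripper's body presses on something with over 40 N, if the wrist force passes 120 N, or if a joint passes its speed limit or range.

## Working session

There is one attempt and no reset: what is moved stays moved. The work goes in short steps, Python scripts to look and compute and a tool call to move; the robot and the scene stay as the last step left them, time stands still between calls to the robot, and variables do not carry over. Pictures are saved under pics/ and viewed, at most 10 in all, crops included, and the job is handed in when it is done.

Besides the shell and the picture viewer there is one more tool, called after "Request:" by a JSON object that holds its "api" and its "payload". play_rows: Moves the arm, as the interface text tells. Its arguments: {"type":"object","properties":{"targets":{"type":"array"},"grip":{"type":"number"},"grip_force":{"type":"number"}},"required":["targets"]}

```bash
mkdir -p pics; cat > h.py <<'E'
import numpy as np, cv2
from plant import read_state, eyes, workorder
from scipy.spatial.transform import Rotation as R
def cam(n):
    s=read_state(); c=eyes.read_camera(n)
    if n=='wrist':
        T=np.eye(4);T[:3,:3]=R.from_rotvec(s['orientation']).as_matrix();T[:3,3]=s['tool_pos']
        c['M']=T@np.array(c['T_tool_cam'])
    else: c['M']=np.array(c['cam_to_world'])
    c['f']=200/np.tan(np.radians(c['vfov'])/2); return c
def save(c,n): cv2.imwrite('pics/'+n,c['image'][:,:,::-1])
def ray(c,u,v):
    K=np.array([[c['f'],0,c['cx']],[0,c['f'],c['cy']],[0,0,1.]])
    p=cv2.undistortPoints(np.array([[[u,v]]],float),K,np.array([c['k1'],0,0,0.]))[0,0]
    return c['M'][:3,3],c['M'][:3,:3]@np.array([p[0],-p[1],-1])
def onz(c,u,v,z):
    o,d=ray(c,u,v); return o+d*(z-o[2])/d[2]
def proj(c,P):
    p=np.linalg.inv(c['M'])@np.append(P,1); x,y=p[0]/-p[2],-p[1]/-p[2]; k=1+c['k1']*(x*x+y*y)
    return c['cx']+c['f']*k*x,c['cy']+c['f']*k*y
def tri(a,b):
    (o,d),(p,e)=a,b
    t=np.linalg.lstsq(np.array([d,-e]).T,p-o,rcond=None)[0]
    A,B=o+t[0]*d,p+t[1]*e
    return (A+B)/2,np.linalg.norm(A-B)
E
python3 - <<'E'
from h import *
for n in('scene','top'):
    c=cam(n);save(c,n+'.png');print(n,c['M'].round(3).tolist(),c['f'],c['k1'])
s=read_state();print(s['t'],s['tool_pos'],s['orientation'],s['force'],R.from_rotvec(s['orientation']).as_matrix().round(3))
E
```

```text
scene [[0.895, -0.369, 0.249, 0.956], [0.445, 0.752, -0.486, -0.801], [-0.008, 0.546, 0.838, 1.469], [0.0, 0.0, 0.0, 1.0]] 508.3599264827745 -0.003739076468741897
top [[-0.008, 0.996, -0.087, 0.471], [-1.0, -0.007, 0.01, -0.046], [0.009, 0.087, 0.996, 1.147], [0.0, 0.0, 0.0, 1.0]] 375.9874186134349 0.014997374276170526
0.1 [ 0.26609843 -0.53718268  0.21769473] [-3.05731413e+00 -7.15499897e-01  3.78688814e-04] [0.39324937 0.66608306 0.24814787] [[ 0.896  0.444 -0.001]
 [ 0.444 -0.896  0.002]
 [ 0.    -0.002 -1.   ]]
```

View pics/scene.png

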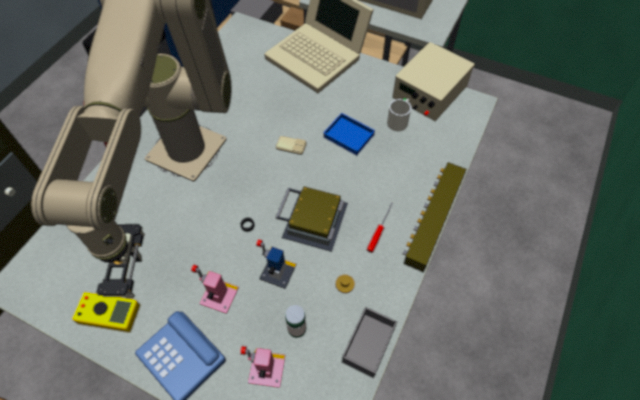

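View pics/top.png

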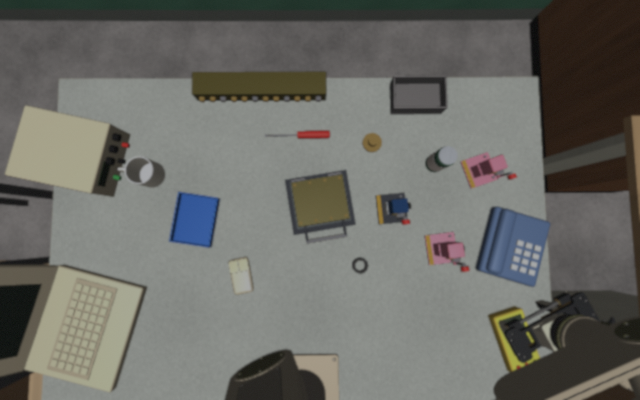

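The scene view shows the blue switch at (275,262) with its roller at (260,243). The fixture is at (315,215) with its bar toward the robot, and the tray is at (350,133). In the top view, the switch is at (400,205), its roller at (406,221), and its stripes on the left (+y). The fixture is at (320,203) and the tray at (195,220).

```bash
python3 - <<'E'
from h import *
T=cam('top');S=cam('scene')
def blobs(c,lo,hi,roi,amin=5):
    x0,y0,x1,y1=roi;h=cv2.cvtColor(c['image'],cv2.COLOR_RGB2HSV)
    m=cv2.inRange(h,np.array(lo),np.array(hi));z=np.zeros_like(m);z[y0:y1,x0:x1]=m[y0:y1,x0:x1]
    cs,_=cv2.findContours(z,cv2.RETR_EXTERNAL,cv2.CHAIN_APPROX_NONE)
    return [k for k in cs if cv2.contourArea(k)>=amin]
def red(c,roi):
    x0,y0,x1,y1=roi;im=c['image'][y0:y1,x0:x1].astype(float);w=np.clip(im[:,:,0]-np.maximum(im[:,:,1],im[:,:,2])-40,0,None)
    Y,X=np.mgrid[y0:y1,x0:x1];return (w*X).sum()/w.sum(),(w*Y).sum()/w.sum()
rt=red(T,(395,212,416,232));rs=red(S,(250,234,270,252))
print('roller',rt,rs,tri(ray(T,*rt),ray(S,*rs)),onz(T,*rt,.165),onz(S,*rs,.165))
# tray
for k in blobs(T,(100,150,80),(125,255,255),(160,180,230,260),200):
    r=cv2.minAreaRect(k);print('tray',r);print([onz(T,*p,.03)[:2].round(4).tolist() for p in cv2.boxPoints(r)],onz(T,*r[0],.03))
for k in blobs(T,(18,80,40),(35,255,255),(280,160,365,240),300):
    r=cv2.minAreaRect(k);print('lid',r);print([onz(T,*p,.072)[:2].round(4).tolist() for p in cv2.boxPoints(r)],onz(T,*r[0],.072))
for k in blobs(T,(18,100,100),(35,255,255),(370,185,390,230),3):
    r=cv2.minAreaRect(k);print('stripe',r,[onz(T,*p,.008)[:2].round(4).tolist() for p in cv2.boxPoints(r)])
for k in blobs(T,(0,0,0),(180,255,95),(370,185,416,230),100):
    r=cv2.minAreaRect(k);print('foot',r,[onz(T,*p,.008)[:2].round(4).tolist() for p in cv2.boxPoints(r)])
a=cv2.resize(T['image'][160:250,270:430],None,fx=5,fy=5,interpolation=cv2.INTER_CUBIC)
cv2.imwrite('pics/tc.png',a[:,:,::-1])
E
```

```text
roller (np.float64(405.54538087520257), np.float64(221.4457050243112)) (np.float64(258.5896452540748), np.float64(242.1366251198466)) (array([ 0.49128655, -0.27978637,  0.17127063]), np.float64(0.0030970571995463853)) [ 0.49274577 -0.28045523  0.165     ] [ 0.48765375 -0.27799395  0.165     ]
tray ((194.33200073242188, 219.4239959716797), (38.9075813293457, 48.120182037353516), 10.30484676361084)
[[0.4481, 0.3798], [0.5877, 0.3581], [0.5661, 0.2447], [0.4267, 0.2676]] [0.50674052 0.31263936 0.03      ]
lid ((319.9566650390625, 200.03176879882812), (43.853240966796875, 50.681270599365234), 80.31121826171875)
[[0.6088, 0.0236], [0.6326, -0.1206], [0.5077, -0.14], [0.4845, 0.0028]] [ 0.5580395  -0.05847492  0.072     ]
stripe ((379.49395751953125, 209.44512939453125), (27.276588439941406, 4.1963982582092285), 83.6598129272461) [[0.5739, -0.2297], [0.5752, -0.2425], [0.4928, -0.2497], [0.4915, -0.2371]]
foot ((395.93853759765625, 207.8237762451172), (29.152507781982422, 28.6998291015625), 84.80557250976562) [[0.5785, -0.2433], [0.5858, -0.3307], [0.4973, -0.3361], [0.4901, -0.2493]]
```

View pics/tc.png

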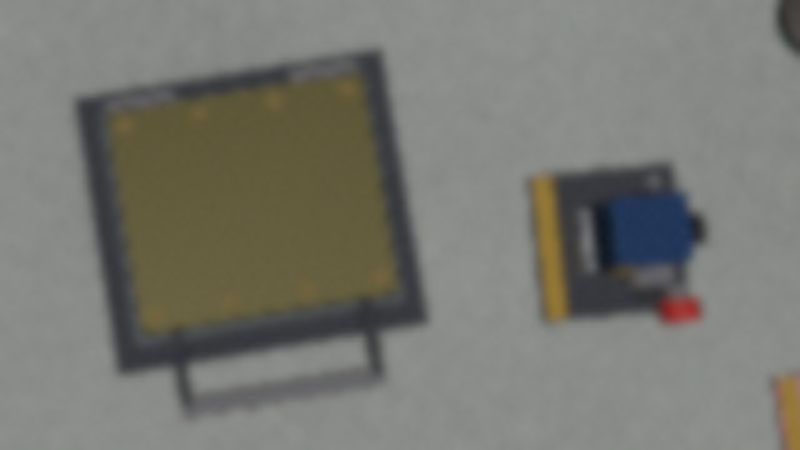

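The crop confirms the layout. The bar runs from about crop (188,410) to (382,375), the stripes are on the +y edge at (550,250), and the roller is at (680,308). Next I'll stage beside the roller with the fingers closed.

```bash
cat >> h.py <<'E'
def go(*poses):
    s=read_state();M=R.from_rotvec(s['orientation']).as_matrix();a=np.degrees(np.arctan2(M[1,0],M[0,0]))
    print('t',round(s['t'],2),'pos',s['tool_pos'].round(4),'alpha',round(a,1),'F',s['force'].round(1),'open',round(s['opening'],4))
    for x,y,z,al in poses:
        print(((M.T@(np.array([x,y,z])-s['tool_pos']))*100).round(2),round((a-al+180)%360-180,1))
E
python3 - <<'E'
from h import *
T=cam('top')
print('bar',onz(T,270+285/5,160+393/5,.056), [onz(T,270+a/5,160+b/5,.056).round(4) for a,b in((188,408),(382,377))])
go((.492,-.325,.219,5),(.492,-.325,.147,5))
E
```

```text
bar [ 0.44751529 -0.07805801  0.056     ] [array([ 0.4394, -0.022 ,  0.056 ]), array([ 0.4562, -0.1342,  0.056 ])]
t 0.25 pos [ 0.2662 -0.5375  0.2181] alpha 26.3 F [-0.2  0.8 -0. ] open 0.0929
[29.66 -9.02 -0.08] 21.3
[29.66 -9.01  7.12] 21.3
```

Request:
{"api": "play_rows", "payload": {"targets": [29.7, -9, 0, 21.3, 29.7, -9, 0, 21.3, 29.7, -9, 0, 21.3, 29.7, -9, 0, 21.3, 29.7, -9, 0, 21.3, 29.7, -9, 0, 21.3, 29.7, -9, 0, 21.3, 29.7, -9, 0, 21.3], "grip": 0}}

```text
t: 0.92
tool_pos: [0.4949, -0.322, 0.2186]
orientation: [-3.138, -0.141, -0.001]
force: [-0.1, -0.8, 0.3]
opening: 0.0442
gripper_force: 0.0
```

Request:
{"api": "play_rows", "payload": {"targets": [0, 0, 0, 0, 0, 0, 0, 0]}}

```text
t: 1.08
tool_pos: [0.4933, -0.324, 0.2184]
orientation: [-3.138, -0.143, 0.001]
force: [0.2, -0.6, 0.8]
opening: 0.0309
gripper_force: 0.0
```

```bash
python3 - <<'E'
from h import *
go((.492,-.325,.147,5))
c=cam('wrist');save(c,'w1.png')
E
```

```text
t 1.08 pos [ 0.4933 -0.324   0.2184] alpha 5.2 F [ 0.2 -0.6  0.8] open 0.0309
[-0.14  0.09  7.14] 0.2
```

View pics/w1.png

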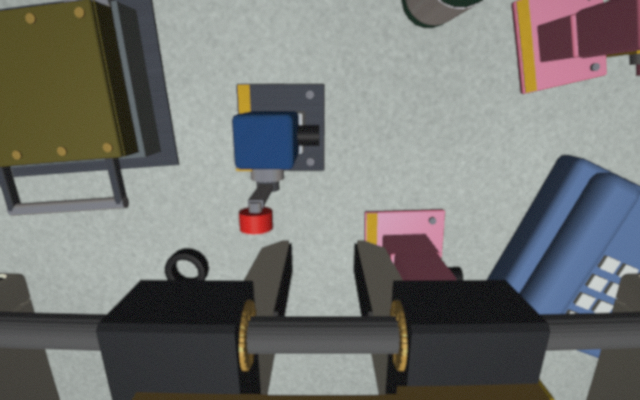

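The wrist view shows the red roller at (256,219). The switch foot is square to the image, so its yaw of about 5° is right, and the fingers are still closing.

```bash
python3 - <<'E'
from h import *
c=cam('wrist');im=c['image'].astype(int)
m=((im[:,:,0]>120)&(im[:,:,0]-np.maximum(im[:,:,1],im[:,:,2])>70)).astype(np.uint8);m[:180]=0;m[250:]=0;m[:,300:]=0
x,y,w,h=cv2.boundingRect(m);print(x,y,w,h)
print(onz(c,x+w/2,y+h/2,.167),onz(c,x,y+h/2,.165),onz(c,x+w,y+h/2,.165))
for p in((237,84),(324,84),(324,170)):print(onz(c,*p,.008))
E
```

```text
238 213 32 20
[ 0.48790537 -0.28070323  0.167     ] [ 0.48620293 -0.26994164  0.165     ] [ 0.48809109 -0.29075668  0.165     ]
[ 0.57464762 -0.23087953  0.008     ]
[ 0.58214532 -0.31808163  0.008     ]
[ 0.49464512 -0.32600405  0.008     ]
```

Request:
{"api": "play_rows", "payload": {"targets": [-0.1, 0.1, 3.6, 0, -0.1, 0.1, 7.1, 0, -0.1, 0.1, 7.1, 0, -0.1, 0.1, 7.1, 0, -0.1, 0.1, 7.1, 0]}}

```text
t: 1.6
tool_pos: [0.4914, -0.3275, 0.1493]
orientation: [3.138, 0.136, 0.001]
force: [0.8, 1.2, 1.1]
opening: 0.0004
gripper_force: 0.0
```

Request:
{"api": "play_rows", "payload": {"targets": [0, -0.5, 0, 0, 0, -1, 0, 0, 0, -1.5, 0, 0, 0, -2, 0, 0, 0, -2.4, 0, 0, 0, -2.4, 0, 0]}}

```text
t: 2.1
tool_pos: [0.4899, -0.3018, 0.1484]
orientation: [3.138, 0.14, 0.001]
force: [1.2, -1.6, 0.9]
opening: 0.0005
gripper_force: 0.8
```

```bash
python3 - <<'E'
from h import *
go()
c=cam('wrist');save(c,'w2.png')
E
```

```text
t 2.1 pos [ 0.4899 -0.3018  0.1484] alpha 5.1 F [ 1.2 -1.6  0.9] open 0.0005
```

View pics/w2.png

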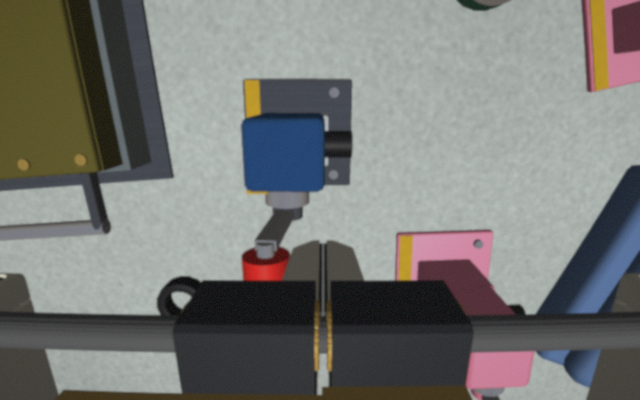

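The roller at (266,265) is up against the finger's left edge at col 288, at or near contact.

```bash
python3 - <<'E'
from h import *
c=cam('wrist')
for u in (243,266,289):print(onz(c,u,265,.165))
go()
E
```

```text
[ 0.49006857 -0.26512601  0.165     ]
[ 0.49103942 -0.27568286  0.165     ]
[ 0.49199475 -0.28620997  0.165     ]
t 2.2 pos [ 0.4898 -0.3024  0.1481] alpha 5.1 F [ 1.2 -2.2  1.4] open 0.0002
```

Request:
{"api": "play_rows", "payload": {"targets": [0, -0.8, 0, 0, 0, -1.6, 0, 0, 0, -2.4, 0, 0, 0, -3, 0, 0, 0, -3.3, 0, 0, 0, -3.3, 0, 0]}}

```text
t: 2.7
tool_pos: [0.4864, -0.2688, 0.1476]
orientation: [3.138, 0.139, -0.001]
force: [-1.5, -3.4, 0.6]
opening: 0.0007
gripper_force: 1.8
```

```bash
python3 - <<'E'
from h import *
go()
c=cam('top');im=c['image'].astype(float)[205:240,375:420];w=np.clip(im[:,:,0]-np.maximum(im[:,:,1],im[:,:,2])-40,0,None)
Y,X=np.mgrid[205:240,375:420];u,v=(w*X).sum()/w.sum(),(w*Y).sum()/w.sum();print(u,v,w.sum(),onz(c,u,v,.152))
w=cam('wrist');im=w['image'].astype(int)
m=((im[:,:,0]>120)&(im[:,:,0]-np.maximum(im[:,:,1],im[:,:,2])>70)).astype(np.uint8);m[:180]=0;m[300:]=0;m[:,300:]=0
b=cv2.boundingRect(m);print(b);print(onz(w,b[0],b[1]+b[3]/2,.152),onz(w,b[0]+b[2],b[1]+b[3]/2,.152))
E
```

```text
t 2.7 pos [ 0.4864 -0.2688  0.1476] alpha 5.1 F [-1.5 -3.4  0.6] open 0.0007
389.1390977443609 222.89285714285714 532.0 [ 0.4895436  -0.24002746  0.152     ]
(253, 248, 39, 28)
[ 0.48229031 -0.23456389  0.152     ] [ 0.48405073 -0.25387971  0.152     ]
```

Request:
{"api": "play_rows", "payload": {"targets": [0, 0, 0, 0, 0, 0, 0, 0, 0, 0, 0, 0, 0, 0, 0, 0, 0, 0, 0, 0, 0, 0, 0, 0, 0, 0, 0, 0, 0, 0, 0, 0]}}

```text
t: 3.47
tool_pos: [0.4866, -0.2696, 0.1477]
orientation: [3.139, 0.138, 0.0]
force: [-2.6, -2.6, 4.0]
opening: 0.0006
gripper_force: 1.8
```

Request:
{"api": "play_rows", "payload": {"targets": [0, 1, 0, 0, 0, 2, 0, 0, 0, 3, 0, 0, 0, 4, 0, 0, 0, 5, 0, 0, 0, 6, 0, 0, 0, 7, 0, 0, 0, 7, 0, 0]}}

```text
t: 4.13
tool_pos: [0.4925, -0.3412, 0.1474]
orientation: [3.138, 0.136, -0.0]
force: [0.4, -0.0, -0.4]
opening: 0.0006
gripper_force: 0.0
```

```bash
python3 - <<'E'
from h import *
c=cam('top');im=c['image'].astype(float)[205:240,375:420];w=np.clip(im[:,:,0]-np.maximum(im[:,:,1],im[:,:,2])-40,0,None)
Y,X=np.mgrid[205:240,375:420];u,v=(w*X).sum()/w.sum(),(w*Y).sum()/w.sum();print(u,v,w.sum(),onz(c,u,v,.165))
s=read_state();x,y,z=s['tool_pos']
go((x,y,.30,5),(.42,-.2,.3,-80.6),(.4485,-.077,.2,-80.6))
E
```

```text
nan nan 0.0 [nan nan nan]
t 4.18 pos [ 0.4926 -0.3402  0.1474] alpha 5.0 F [0.6 0.7 0.5] open 0.0005
[ -0.    -0.   -15.26] -0.0
[ -6.02 -14.61 -15.26] 85.6
[ -2.11 -26.61  -5.25] 85.6<stdin>:3: RuntimeWarning: invalid value encountered in scalar divide
```

Request:
{"api": "play_rows", "payload": {"targets": [0, 0, -4, 0, 0, 0, -8, -7, 0, 0, -10, -14, -0.5, -4, -10, -21, -1, -8, -10, -28, -1.5, -12, -10, -35, -2, -16, -10, -42, -2.1, -20, -10, -49], "grip": 4}}

```text
t: 4.85
tool_pos: [0.4531, -0.1399, 0.2475]
orientation: [-2.794, -1.435, -0.0]
force: [1.6, 0.6, 0.7]
opening: 0.0397
gripper_force: 0.0
```

```bash
python3 - <<'E'
from h import *
c=cam('top');im=c['image'].astype(float)[205:240,375:420];w=np.clip(im[:,:,0]-np.maximum(im[:,:,1],im[:,:,2])-40,0,None)
Y,X=np.mgrid[205:240,375:420];u,v=(w*X).sum()/w.sum(),(w*Y).sum()/w.sum();print(u,v,w.sum(),onz(c,u,v,.165))
go((.4485,-.077,.2,99.4))
E
```

```text
nan nan 0.0 [nan nan nan]
t 4.9 pos [ 0.453  -0.1337  0.2478] alpha 55.1 F [3.6 3.1 0. ] open 0.0401
[ 4.38 -3.61  4.8 ] -44.3<stdin>:3: RuntimeWarning: invalid value encountered in scalar divide
```

Request:
{"api": "play_rows", "payload": {"targets": [1, -1, 2, -7, 2, -2, 4, -14, 4.4, -3.6, 4.8, -21, 4.4, -3.6, 4.8, -28, 4.4, -3.6, 4.8, -35, 4.4, -3.6, 4.8, -42, 4.4, -3.6, 4.8, -44.3, 4.4, -3.6, 4.8, -44.3], "grip": 3.4}}

```text
t: 5.57
tool_pos: [0.4508, -0.0846, 0.1996]
orientation: [-2.051, -2.38, -0.0]
force: [-0.4, -0.3, 0.6]
opening: 0.0342
gripper_force: 0.0
```

```bash
python3 - <<'E'
from h import *
go((.4485,-.077,.037,99.4))
c=cam('wrist');save(c,'w3.png')
for z in(.056,):
  for d in(-.06,0,.06): print(proj(c,np.array([.4485-.164*d,-.077+.986*d,z])))
c=cam('top');im=c['image'].astype(float)[205:240,375:420];w=np.clip(im[:,:,0]-np.maximum(im[:,:,1],im[:,:,2])-40,0,None)
Y,X=np.mgrid[205:240,375:420];u,v=(w*X).sum()/w.sum(),(w*Y).sum()/w.sum();print(u,v,w.sum(),onz(c,u,v,.165))
E
```

```text
t 5.57 pos [ 0.4508 -0.0846  0.1996] alpha 98.5 F [-0.4 -0.3  0.6] open 0.0342
[ 0.79 -0.12 16.26] -0.9
(np.float64(322.883568187803), np.float64(242.25689835814327))
(np.float64(321.75962303791107), np.float64(179.36963521793803))
(np.float64(320.5163608244664), np.float64(109.71179534718712))
405.55087440381556 221.44356120826708 1258.0 [ 0.49275125 -0.28046974  0.165     ]
```

View pics/w3.png

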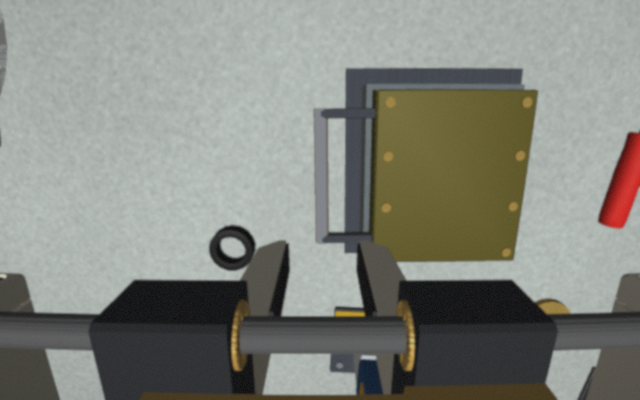

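The roller is back at rest, with the same pixel as before. The bar runs from (320,109) to (321,242), matching the prediction, so I descend and grip it.

Request:
{"api": "play_rows", "payload": {"targets": [0.8, -0.1, 4, 0, 0.8, -0.1, 8, 0, 0.8, -0.1, 12, 0, 0.8, -0.1, 15, 0, 0.8, -0.1, 16.2, 0, 0.8, -0.1, 16.2, 0]}}

```text
t: 6.17
tool_pos: [0.4453, -0.0763, 0.0336]
orientation: [-2.052, -2.37, 0.005]
force: [-1.1, 0.3, 0.6]
opening: 0.0341
gripper_force: 0.0
```

Request:
{"api": "play_rows", "payload": {"targets": [0, 0, 0, 0, 0, 0, 0, 0, 0, 0, 0, 0, 0, 0, 0, 0, 0, 0, 0, 0, 0, 0, 0, 0], "grip": 0, "grip_force": 10}}

```text
t: 6.67
tool_pos: [0.4486, -0.078, 0.0391]
orientation: [2.054, 2.377, -0.002]
force: [-8.5, -2.4, 9.1]
opening: 0.0115
gripper_force: 10.0
```

```bash
python3 - <<'E'
from h import *
go()
s=read_state();M=R.from_rotvec(s['orientation']).as_matrix()
f=np.array([np.cos(np.radians(9.4)),np.sin(np.radians(9.4)),0]);z=np.array([0,0,1.])
r0=np.array([-.175,.016])
for d in range(0,109,6):
    t=np.radians(d);c,sn=np.cos(t),np.sin(t)
    # rotate so front goes up
    r=np.array([c*r0[0]+sn*r0[1],-sn*r0[0]+c*r0[1]])-r0
    print(d,(M.T@(r[0]*f+r[1]*z)*100).round(2))
E
```

```text
t 6.67 pos [ 0.4486 -0.078   0.0391] alpha 98.3 F [-8.5 -2.4  9.1] open 0.0115
0 [0. 0. 0.]
6 [ 0.    0.26 -1.82]
12 [ 0.01  0.71 -3.6 ]
18 [ 0.02  1.35 -5.33]
24 [ 0.03  2.16 -6.98]
30 [ 0.05  3.14 -8.54]
36 [ 0.07  4.27 -9.98]
42 [  0.09   5.56 -11.3 ]
48 [  0.12   6.97 -12.48]
54 [  0.14   8.5  -13.5 ]
60 [  0.17  10.12 -14.36]
66 [  0.2   11.83 -15.05]
72 [  0.23  13.6  -15.55]
78 [  0.27  15.41 -15.86]
84 [  0.3   17.25 -15.98]
90 [  0.34  19.09 -15.91]
96 [  0.37  20.91 -15.65]
102 [  0.4   22.69 -15.2 ]
108 [  0.44  24.41 -14.57]
```

Request:
{"api": "play_rows", "payload": {"targets": [0, 0.1, -0.9, 0, 0, 0.26, -1.82, 0, 0, 0.47, -2.7, 0, 0, 0.71, -3.6, 0, 0, 1.02, -4.47, 0, 0, 1.35, -5.33, 0, 0, 1.74, -6.16, 0, 0, 2.16, -6.98, 0]}}

```text
t: 7.33
tool_pos: [0.4685, -0.0748, 0.1087]
orientation: [-2.053, -2.375, 0.005]
force: [-10.7, -4.0, 4.3]
opening: 0.0118
gripper_force: 10.0
```

```bash
python3 - <<'E'
from h import *
go()
E
```

```text
t 7.33 pos [ 0.4685 -0.0748  0.1087] alpha 98.3 F [-10.7  -4.    4.3] open 0.0118
```

Request:
{"api": "play_rows", "payload": {"targets": [0, 0.4, -0.79, 0, 0, 0.9, -1.56, 0, 0, 1.4, -2.3, 0, 0, 2.0, -3.0, 0, 0, 2.6, -3.68, 0, 0, 3.3, -4.32, 0, 0, 4.0, -4.93, 0, 0, 4.7, -5.5, 0]}}

```text
t: 8.0
tool_pos: [0.5165, -0.0676, 0.1656]
orientation: [2.054, 2.377, -0.001]
force: [-8.3, -0.3, 9.3]
opening: 0.0114
gripper_force: 10.0
```

Request:
{"api": "play_rows", "payload": {"targets": [0, 0.7, -0.54, 0, 0, 1.5, -1.02, 0, 0, 2.3, -1.48, 0, 0, 3.15, -1.88, 0, 0, 4.0, -2.25, 0, 0, 4.86, -2.57, 0, 0, 5.7, -2.84, 0, 0, 6.63, -3.07, 0]}}

```text
t: 8.67
tool_pos: [0.5831, -0.0574, 0.1954]
orientation: [2.053, 2.376, 0.002]
force: [-1.1, 0.3, -0.1]
opening: 0.0116
gripper_force: 10.0
```

```bash
python3 - <<'E'
from h import *
go()
E
```

```text
t 8.67 pos [ 0.5831 -0.0574  0.1954] alpha 98.3 F [-1.1  0.3 -0.1] open 0.0116
```

Request:
{"api": "play_rows", "payload": {"targets": [0, 1.2, -0.23, 0, 0, 2.42, -0.36, 0, 0, 3.65, -0.43, 0, 0, 4.88, -0.4, 0, 0, 6.1, -0.3, 0, 0, 7.31, -0.1, 0, 0, 8.5, 0.18, 0, 0, 9.67, 0.53, 0]}}

```text
t: 9.33
tool_pos: [0.6792, -0.0432, 0.1899]
orientation: [2.053, 2.376, 0.003]
force: [-0.6, 0.4, 0.2]
opening: 0.0115
gripper_force: 10.0
```

Request:
{"api": "play_rows", "payload": {"targets": [0, 0.5, 0.2, 0, 0, 0.5, 0.2, 0, 0, 0.5, 0.2, 0, 0, 0.5, 0.2, 0]}}

```text
t: 9.67
tool_pos: [0.6836, -0.0426, 0.1879]
orientation: [2.052, 2.376, 0.004]
force: [2.5, 2.7, 4.9]
opening: 0.0115
gripper_force: 10.0
```

```bash
python3 - <<'E'
from h import *
go()
E
```

```text
t 9.67 pos [ 0.6836 -0.0426  0.1879] alpha 98.4 F [2.5 2.7 4.9] open 0.0115
```

Request:
{"api": "play_rows", "payload": {"targets": [0, 0, 0, 0, 0, 0, 0, 0, 0, 0, 0, 0, 0, 0, 0, 0], "grip": 4}}

```text
t: 10.0
tool_pos: [0.6822, -0.0432, 0.1854]
orientation: [-2.054, -2.376, 0.001]
force: [0.2, 0.6, -1.1]
opening: 0.0336
gripper_force: 0.3
```

Request:
{"api": "play_rows", "payload": {"targets": [0, 0, -2, 0, 0, 0, -5, 0, 0, 0, -8, 0, 0, 0, -9, 0, 0, -4, -9, 0, 0, -8, -9, 7, 0, -12, -9, 14, 0, -14, -9, 21]}}

```text
t: 10.67
tool_pos: [0.5407, -0.0637, 0.2744]
orientation: [-2.457, -1.954, 0.004]
force: [-0.3, 0.4, -0.2]
opening: 0.04
gripper_force: 0.0
```

```bash
python3 - <<'E'
from h import *
go((.55,-.06,.2,9.4))
E
```

```text
t 10.67 pos [ 0.5407 -0.0637  0.2744] alpha 77.0 F [-0.3  0.4 -0.2] open 0.04
[0.58 0.85 7.44] 67.6
```

Request:
{"api": "play_rows", "payload": {"targets": [0.6, 0.8, 0, 7, 0.6, 0.8, 0, 14, 0.6, 0.8, 0, 21, 0.6, 0.8, 0, 28, 0.6, 0.8, 0, 35, 0.6, 0.8, 0, 42, 0.6, 0.8, 0, 49, 0.6, 0.8, 0, 56], "grip": 6.5}}

```text
t: 11.33
tool_pos: [0.553, -0.0593, 0.275]
orientation: [-3.089, -0.572, 0.002]
force: [-0.5, -0.4, -0.1]
opening: 0.0652
gripper_force: 0.0
```

Request:
{"api": "play_rows", "payload": {"targets": [0, 0, 2, 7, 0, 0, 4, 11.6, 0, 0, 6, 11.6, 0, 0, 7.4, 11.6, 0, 0, 7.4, 11.6, 0, 0, 7.4, 11.6]}}

```text
t: 11.83
tool_pos: [0.5524, -0.0592, 0.2007]
orientation: [-3.13, -0.267, 0.004]
force: [0.8, 0.5, -0.2]
opening: 0.0651
gripper_force: 0.0
```

```bash
python3 - <<'E'
from h import *
c=cam('wrist');save(c,'w4.png')
h=cv2.cvtColor(c['image'],cv2.COLOR_RGB2HSV);m=cv2.inRange(h,np.array((5,150,120)),np.array((20,255,255)))
cs,_=cv2.findContours(m,cv2.RETR_EXTERNAL,cv2.CHAIN_APPROX_NONE);k=max(cs,key=cv2.contourArea)
(u,v),r=cv2.minEnclosingCircle(k);b=cv2.boundingRect(k);print(u,v,r,b);P=onz(c,u,v,.052);print(P)
go((P[0],P[1],.043,9.4))
E
```

```text
323.3961486816406 180.20367431640625 26.049320220947266 (298, 155, 52, 51)
[ 0.55727111 -0.05857386  0.052     ]
t 11.88 pos [ 0.5533 -0.0593  0.2021] alpha 9.7 F [0.1 1.2 0.6] open 0.0646
[ 4.100e-01 -1.000e-02  1.591e+01] 0.3
```

View pics/w4.png

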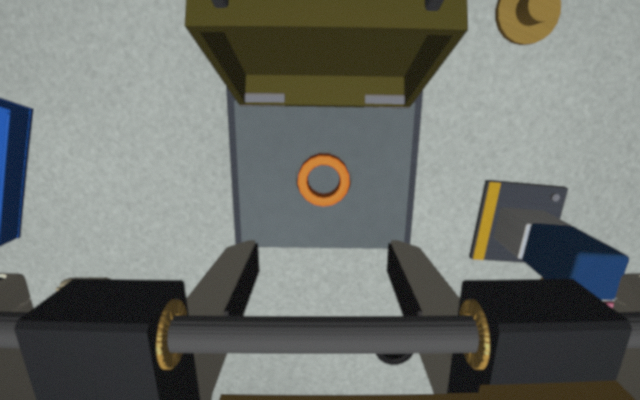

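The lid stays open on its own. The ring is at (323,180), which casts to (0.557, -0.059). I descend and grip it.

Request:
{"api": "play_rows", "payload": {"targets": [0.4, 0, 4, 0.3, 0.4, 0, 8, 0.3, 0.4, 0, 11, 0.3, 0.4, 0, 13.5, 0.3, 0.4, 0, 15, 0.3, 0.4, 0, 15.8, 0.3, 0.4, 0, 15.8, 0.3, 0.4, 0, 15.8, 0.3]}}

```text
t: 12.55
tool_pos: [0.5584, -0.0588, 0.0453]
orientation: [3.13, 0.259, 0.003]
force: [-0.4, -0.6, 0.0]
opening: 0.065
gripper_force: 0.0
```

Request:
{"api": "play_rows", "payload": {"targets": [0, 0, 0, 0, 0, 0, 0, 0, 0, 0, 0, 0, 0, 0, 0, 0, 0, 0, 0, 0, 0, 0, 0, 0], "grip": 0, "grip_force": 15}}

```text
t: 13.05
tool_pos: [0.5586, -0.0587, 0.0454]
orientation: [3.13, 0.259, 0.004]
force: [0.2, 0.3, 6.3]
opening: 0.0482
gripper_force: 15.0
```

```bash
python3 - <<'E'
from h import *
go((.557,-.0585,.19,9.4),(.507,.3126,.19,-8.9))
E
```

```text
t 13.05 pos [ 0.5586 -0.0587  0.0454] alpha 9.4 F [0.2 0.3 6.3] open 0.0482
[ -0.12  -0.04 -14.46] 0.0
[  1.04 -37.47 -14.49] 18.3
```

Request:
{"api": "play_rows", "payload": {"targets": [0, 0, -1, 0, 0, 0, -3, 0, 0, 0, -5.5, 0, 0, 0, -8, 0, 0, 0, -11, 0, 0, 0, -13, 0, 0, 0, -14.5, 0, 0, 0, -14.5, 0]}}

```text
t: 13.72
tool_pos: [0.5596, -0.059, 0.1939]
orientation: [3.129, 0.258, 0.01]
force: [1.2, -0.7, -0.1]
opening: 0.0476
gripper_force: 15.0
```

Request:
{"api": "play_rows", "payload": {"targets": [0, -2, 0, 0, 0, -5, 0, 0, 0, -8, 0, 3, 0, -11, 0, 6, 0.3, -14, 0, 9, 0.5, -17, 0, 12, 0.7, -20, 0, 15, 1, -23, 0, 18.3]}}

```text
t: 14.38
tool_pos: [0.5283, 0.1712, 0.1876]
orientation: [3.131, -0.246, -0.003]
force: [0.1, 0.1, -1.3]
opening: 0.0477
gripper_force: 15.0
```

```bash
python3 - <<'E'
from h import *
go((.507,.3126,.19,-8.9))
E
```

```text
t 14.38 pos [0.5283 0.1712 0.1876] alpha -9.0 F [ 0.1  0.1 -1.3] open 0.0477
[ -4.32 -13.63  -0.24] -0.1
```

Request:
{"api": "play_rows", "payload": {"targets": [-1, -3.3, 0, 0, -2, -6.6, 0, 0, -3, -9.5, 0, 0, -4, -12.5, 0, 0, -4.3, -13.6, 0, 0, -4.3, -13.6, 0, 0, -4.3, -13.6, 0, 0]}}

```text
t: 14.97
tool_pos: [0.5074, 0.3107, 0.1878]
orientation: [3.131, -0.24, -0.002]
force: [-0.2, -0.3, -0.6]
opening: 0.048
gripper_force: 15.0
```

```bash
python3 - <<'E'
from h import *
c=cam('wrist');save(c,'w5.png')
h=cv2.cvtColor(c['image'],cv2.COLOR_RGB2HSV);m=cv2.inRange(h,np.array((100,150,80)),np.array((125,255,255)))
k=max(cv2.findContours(m,cv2.RETR_EXTERNAL,cv2.CHAIN_APPROX_NONE)[0],key=cv2.contourArea);print(cv2.boundingRect(k))
x,y,z=.507,.3126,.03
for a,b in((.075,.06),(.075,-.06)):
    t=np.radians(-8.9);print('pred corner',proj(c,np.array([x+a*np.cos(t)-b*np.sin(t),y+a*np.sin(t)+b*np.cos(t),z])))
go((.507,.3126,.0155,-8.9))
E
```

```text
(250, 103, 134, 144)
pred corner (np.float64(252.0468286276316), np.float64(100.52645106581355))
pred corner (np.float64(389.2926739115728), np.float64(100.79974584368482))
t 15.02 pos [0.5078 0.31   0.188 ] alpha -8.8 F [-0.3 -0.5 -0.1] open 0.0475
[-0.1  -0.27 17.25] 0.1
```

View pics/w5.png

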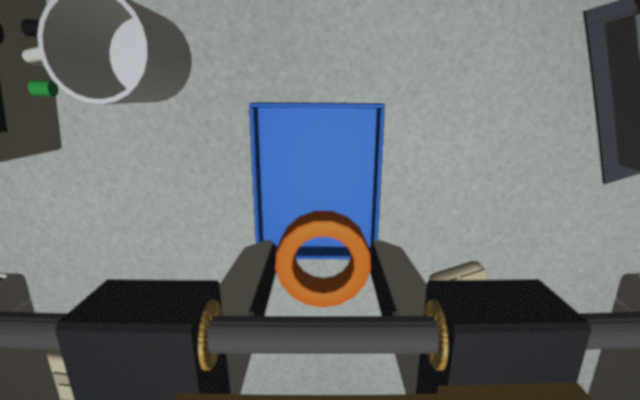

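The ring is held level at (323,258). The tray spans cols 250–384, about 3 mm to the left of my estimate, so I shift by 0.5 cm and lower the ring.

Request:
{"api": "play_rows", "payload": {"targets": [-0.1, -0.5, 3, 0, -0.1, -0.5, 6, 0, -0.1, -0.5, 9, 0, -0.1, -0.5, 12, 0, -0.1, -0.5, 14, 0, -0.1, -0.5, 15.5, 0, -0.1, -0.5, 16.3, 0, -0.1, -0.5, 16.5, 0]}}

```text
t: 15.68
tool_pos: [0.5069, 0.314, 0.0218]
orientation: [3.13, -0.245, -0.004]
force: [0.1, -0.1, -0.7]
opening: 0.0476
gripper_force: 15.0
```

Request:
{"api": "play_rows", "payload": {"targets": [0, 0, 0.2, 0, 0, 0, 0.4, 0, 0, 0, 0.4, 0, 0, 0, 0.4, 0]}}

```text
t: 16.02
tool_pos: [0.5086, 0.3163, 0.021]
orientation: [-3.131, 0.243, -0.003]
force: [0.7, 0.7, -0.6]
opening: 0.0475
gripper_force: 15.0
```

Request:
{"api": "play_rows", "payload": {"targets": [0, 0, 0.1, 0, 0, 0, 0.1, 0, 0, 0, 0.1, 0]}}

```text
t: 16.27
tool_pos: [0.5079, 0.3162, 0.0192]
orientation: [-3.132, 0.242, -0.001]
force: [-0.2, 0.4, -0.3]
opening: 0.0474
gripper_force: 15.0
```

Request:
{"api": "play_rows", "payload": {"targets": [0, 0, 0.1, 0, 0, 0, 0.2, 0, 0, 0, 0.2, 0, 0, 0, 0.2, 0]}}

```text
t: 16.6
tool_pos: [0.5076, 0.316, 0.0166]
orientation: [3.132, -0.242, -0.001]
force: [-0.4, 0.1, -0.9]
opening: 0.0473
gripper_force: 15.0
```

```bash
python3 - <<'E'
from h import *
go()
E
```

```text
t 16.6 pos [0.5076 0.316  0.0166] alpha -8.9 F [-0.4  0.1 -0.9] open 0.0473
```

Request:
{"api": "play_rows", "payload": {"targets": [0, 0, 0.1, 0, 0, 0, 0.1, 0, 0, 0, 0.1, 0]}}

```text
t: 16.85
tool_pos: [0.5077, 0.316, 0.0157]
orientation: [3.132, -0.242, -0.0]
force: [0.3, 0.4, -0.8]
opening: 0.048
gripper_force: 15.0
```

Request:
{"api": "play_rows", "payload": {"targets": [0, 0, 0.1, 0, 0, 0, 0.1, 0, 0, 0, 0.1, 0]}}

```text
t: 17.1
tool_pos: [0.5079, 0.3161, 0.0154]
orientation: [-3.132, 0.242, -0.0]
force: [-2.2, -1.6, 4.8]
opening: 0.0478
gripper_force: 15.0
```

Contact with the tray floor (4.8 N). I release the ring and rise.

Request:
{"api": "play_rows", "payload": {"targets": [0, 0, 0, 0, 0, 0, 0, 0, 0, 0, 0, 0, 0, 0, 0, 0, 0, 0, 0, 0], "grip": 6}}

```text
t: 17.52
tool_pos: [0.5077, 0.316, 0.0147]
orientation: [3.132, -0.243, -0.0]
force: [-0.8, -0.7, -0.1]
opening: 0.06
gripper_force: 0.0
```

Request:
{"api": "play_rows", "payload": {"targets": [0, 0, -1, 0, 0, 0, -3, 0, 0, 0, -6, 0, 0, 0, -9, 0, 0, 0, -13, 0, 0, 0, -17, 0, 0, 0, -17, 0, 0, 0, -17, 0]}}

```text
t: 18.18
tool_pos: [0.51, 0.3172, 0.1898]
orientation: [-3.128, 0.242, -0.011]
force: [0.3, 0.2, -1.1]
opening: 0.0602
gripper_force: 0.0
```

Request:
{"api": "play_rows", "payload": {"targets": [-4, 0, 0, 0, -7, 0, 0, 0, -8, 0, 0, 0, -8, 0, 0, 0, -8, 0, 0, 0]}}

```text
t: 18.6
tool_pos: [0.4285, 0.3283, 0.1843]
orientation: [3.132, -0.241, -0.0]
force: [-0.2, 0.9, -0.1]
opening: 0.0599
gripper_force: 0.0
```

```bash
python3 - <<'E'
from h import *
go()
c=cam('top');d=cam('wrist')
a=np.hstack([cv2.resize(c['image'],(400,250)),cv2.resize(d['image'],(400,250))]);cv2.imwrite('pics/end.png',a[:,:,::-1])
E
```

```text
t 18.6 pos [0.4285 0.3283 0.1843] alpha -8.8 F [-0.2  0.9 -0.1] open 0.0599
```

View pics/end.png

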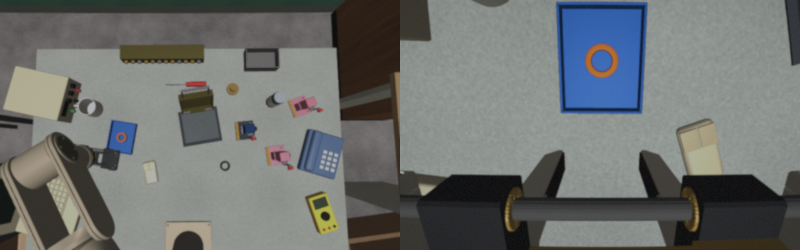

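The ring lies flat in the middle of the tray at (602,60) in the wrist half. The lid is open and everything else is in place.

```bash
python3 -c "
from plant import workorder
print(workorder.close_job())"
```

```text
the job is handed in; nothing more can be done
None
```

The job is done and handed in at about 18.6 s: by camera estimate the switch was pushed to about 45° and held for over half a second, then sprang back. The lid is open and stays so by itself, the orange ring lies flat in the blue tray, and nothing else was moved.

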